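# Release the latched funnel lid with a rod

## Robot

A 6-joint arm with a two-finger parallel gripper is mounted at the origin on the work surface. World frame = base frame: x ahead of the robot, y to its left, z up, the work surface at z = 0. Lengths are in m, angles in rad, forces in N, time in s.
With the tool pointing down it reaches from about 0.25 to 0.725 m from the base axis. Payload 4 kg.
Tool frame: the origin (TCP) lies between the finger pads; the fingertips stand 17 mm ahead of it and the grasp point (between the pads) lies 2 mm behind it; z points along the fingers, x is the direction in which the jaws open and shut, and the axes are right-handed (so a half turn about z gives the same grasp; the last joint's range is limited). The gripper opens to 85 mm and grips with 20 to 120 N. Pads are 22 mm wide; open, the fingers measure 114 mm over their backs; the gripper's body (76 mm by 85 mm) begins 54 mm behind the grasp point. The pads swing forward as they close: fully open they stand 13 mm farther back than shut.
Start: joints at [1.181, 0.241, 0.005, 1.335, 0, 1.571], TCP at [0.19, 0.462, 0.248] pointing down, gripper open.
Joint ranges: [-2.72, 2.72], [-1.05, 1.87], [-1.09, 1.28], [-1.99, 2.15], [-1.42, 1.44], [-3.14, 3.14]. Speed limits (rad/s): [2.79, 2.79, 3.14, 3.14, 3.14, 3.14].

## Interface

Orientations are given as a unit quaternion [x, y, z, w].
In Python, from workcell import telemetry, cams, workorder gives the robot as it stands. The module is installed in compiled form; this text tells all that it offers.
- The arm moves only by the tool apply_moves, never from a script. Its argument "moves" is a list that holds one entry, the list of rows, each a list of 4 numbers: the shift along the tool's x, y, z in mm, then the turn about the tool's z in degrees. A call has exactly 10 rows; each row shifts and turns the pose as measured when the row begins, along the tool's axes as they then stand; what a row does not reach is not made up. A row lasts 1/10 s, in which the tool goes at most 50 mm and 8.59 degrees, less where a joint would pass 70% of its speed; a pose out of reach is approached as far as the arm can. A call with a gripper value outside its range is refused whole. "hand" is the gripper's target within -1 to 1 (fully open at 1, half-way at 0, shut at -1), set as the call begins (left out, the last holds). The fingers move at their own pace and stop on an object; the grip force is fixed at half the most. Time passes only in rows, so rows that do not move let the fingers close, or fill a call up. It gives the time, the measured TCP pose, the force and the opening at its end, in the units of the state.
- telemetry.get_obs(): the state, without advancing time (a new reading comes with each control period).
- cams.camera(name): name is "scene" or "top" or "wrist"; returns a dict with "color" (384x512x3 uint8, red, green, blue), "fovy" (degrees; the focal length in pixels is half the picture's height over the tangent of half this angle, whatever the lens; pixels are square), "cx", "cy" (the principal point, pixels), "k1" (the pictures are not rectified: a ray, as slopes to the right and down, at radius r is drawn at 1 + k1 r^2 times it, then the intrinsics apply), "camera_from_world" (4x4, takes a point from world to camera coordinates). Camera axes: x right, y down, z forward; pixel columns grow to the right and rows downward; lengths in m; the calibration is good to about 2 mm. A picture is of the moment at which its call begins. There is no depth.
- workorder.job_done(): hands the job in, once; it reports no verdict.
The state is a dict: "clock": time; "joint_pos": joint angles; "joint_vel": joint speeds; "tau": joint torques, N m; "eef_pos": TCP position; "tool_rot": TCP orientation; "ft_force": force on the tool from outside, world axes, zero at the start; "ft_torque": the same for the moment, N m; "grip_width": finger opening in m.
Only numpy, scipy, OpenCV 4.12 (cv2) and the standard library are available. Lean on these libraries where they do the work, as an engineer would, in place of code of your own. Each camera call takes 0.05 s, during which the arm holds its last target. There are 200 camera calls.

## Task

The sheet-metal lid of the drop funnel is held shut by a hidden spring tab inside the grey latch box beside it. Take the steel rod by its black handle out of its wooden stand, push it gently down through the narrow slot in the top of the box, feel for the tab and press it just far enough that the lid springs fully open (never push on the box or tab with more than 25 N). Then stand the rod fully back in the hole of its stand, let go, and leave the other things on the counter alone.

Things in the scene. Friction and masses are not known exactly. Their poses are not given: they have to be found in the camera images.
- rod: Release rod, standing upright in the stand: round steel shank 10 mm thick and 95 mm long, its lowest 7 mm tapering to a blunt 6 mm nose, with a square black plastic handle 18 x 18 x 40 mm on top; 135 mm overall, about 90 g. Origin at the nose (lowest point), z up along the rod, x and y square to the handle's faces.
- rod_handle (a point): Middle of the rod's handle, 115 mm above the nose on the rod's axis; grasp here. The handle ends 20 mm above and 20 mm below it.
- stand: Fixed wooden block 56 x 56 x 55 mm high with a vertical round hole for the rod in its top. Origin at the centre of its underside, on the counter.
- stand_hole (a point): Centre of the mouth of the stand's hole, at the block's top 55 mm above the counter. The hole is 12.5 mm wide with a 3 mm chamfer and 45 mm deep, so a rod that is home has its nose 10 mm above the counter, 45 mm below this point.
- funnel: Fixed round galvanized funnel, 184 mm across its rim, rim 54 mm high, on a 220 x 260 x 2 mm flange plate. Origin on the counter on the funnel's axis. Its y points to the latch box, its x is along the lid hinge, z up. The lid hinge is on the -y side at 92 mm from the axis, the latch box on the +y side.
- slot (a point): Centre of the slot's mouth in the flat top of the latch box, 100 mm above the counter and 140 mm along y from the funnel's axis; axes as funnel. The slot goes through a 6 mm top plate, is 26 mm long along x and 13 mm wide along y; the box is hollow below it.
- lid (a joint): Angle of the round lid of 186 mm diameter (rad): 0 closed and latched; once free its spring raises it about the hinge in about 1 to 2 s to a stop at 1.2, its edge swinging up and away from the latch box.
- padlock: Bystander: brass padlock 40 x 46 x 20 mm with a steel shackle, lying flat. Origin under the centre of its body.
- whistle: Bystander: green plastic whistle about 45 x 24 x 18 mm. Origin under the round chamber's centre.
- door_pull: Bystander: satin steel bow-shaped door pull, 12 mm bar, 140 mm long, 42 mm deep, lying flat. Origin under the middle of its long bar, x along the bar.
- chair_cap: Bystander: black rubber chair-leg cap 32 mm across, 30 mm high. Origin under its centre.
- latch_box (a point): Centre of the underside of the grey latch box (64 mm in x, 50 in y, 100 high). The hidden tab is a level plate 46 x 30 mm under the slot, its top anywhere 18 to 50 mm below the slot's mouth. It resists with 3 to 7 N at first, 6 to 11 N further down, frees the lid after about 6 mm of travel and meets a hard stop at 8 mm. It springs back when let go; the lid, once free, stays open.
There are look-alikes about, which are no part of the job. Several things look just like the stand: the one meant starts farthest to the robot's left.

How it is judged:
On the way, in this order (a step that is already met when the one before it is completed fails the run):
1. the rod's nose is down in the slot, at least 15 mm below its mouth, with the lid still shut (z of rod in the frame of slot below -0.015 m and horizontal distance between rod and slot below 0.016 m and value of joint lid below 0.1 rad).
2. the lid springs open (above 1.0 rad) (value of joint lid above 1 rad), for 0.2 s.
At the end, for the whole second after the job is handed in: The lid stands open (above 1.0 rad) and the rod stands released and at rest in the stand's hole: nose at least 37 mm below the hole's mouth and within 6 mm of its axis sideways, rod within 0.2 rad of upright (value of joint lid above 1 rad and horizontal distance between rod and stand_hole below 0.006 m and z of rod in the frame of stand_hole below -0.037 m and angle between rod's own z axis and vertical below 0.2 rad and linear speed of rod below 0.02 m/s); the robot touches nothing.
It fails at once if the rod pushes on the latch box, its tab, the funnel or the lid with more than 25 N (contact force between rod and funnel above 25 N).
It fails at once if a bystander is moved by more than 30 mm (distance of any of padlock, whistle, door_pull, chair_cap from where it was at the start of the episode above 0.03 m).
It also fails if it takes over 64 s, if anything falls off the work surface, if the arm or the gripper's body presses on something with over 40 N, if the wrist force passes 120 N, or if a joint passes its speed limit or range.

## Working session

There is one attempt and no reset: what is moved stays moved. The work goes in short steps, Python scripts to look and compute and a tool call to move; the robot and the scene stay as the last step left them, time stands still between calls to the robot, and variables do not carry over. Pictures are saved under pics/ and viewed, about 8 in all and at most 12, crops included, and the job is handed in when it is done.

Besides the shell and the picture viewer there is one more tool, called after ">>>" by a JSON object that holds its "name" and its "arguments", one argument or row to a line. apply_moves: Moves the arm, as the interface text tells. Its arguments: {"type":"object","properties":{"moves":{"type":"array"},"hand":{"type":"number"}},"required":["moves"]}

```bash
mkdir -p pics
cat > h.py <<'E'
import numpy as np, cv2
from workcell import telemetry, cams, workorder
def grab(n,save=None):
    c=cams.camera(n)
    if save: cv2.imwrite('pics/'+save,c['color'][:,:,::-1])
    return c
def K(c):
    f=c['color'].shape[0]/2/np.tan(np.radians(c['fovy'])/2); return f
def ray(c,u,v):
    f=K(c); d=np.array([(u-c['cx'])/f,(v-c['cy'])/f]); s=d.copy()
    for _ in range(20): s=d/(1+c['k1']*(s@s))
    M=np.array(c['camera_from_world']); R=M[:3,:3]; o=-R.T@M[:3,3]
    return o,R.T@np.array([s[0],s[1],1])
def onz(c,u,v,z):
    o,d=ray(c,u,v); return o+d*(z-o[2])/d[2]
def proj(c,p):
    M=np.array(c['camera_from_world']); q=M[:3,:3]@np.array(p)+M[:3,3]; s=q[:2]/q[2]
    s=s*(1+c['k1']*(s@s)); return s*K(c)+[c['cx'],c['cy']]
E
python3 - <<'E'
from h import *
a=grab('scene','s0.png');b=grab('top','t0.png');w=grab('wrist','w0.png')
for c in(a,b,w): print(c['fovy'],c['cx'],c['cy'],c['k1'],np.round(np.linalg.inv(c['camera_from_world']),3).tolist())
cv2.imwrite('pics/m0.png',np.hstack([cv2.resize(x['color'][:,:,::-1],(400,300)) for x in(a,w)]))
cv2.imwrite('pics/t1.png',cv2.resize(b['color'][:,:,::-1],(800,600)))
print(telemetry.get_obs())
E
```

```text
53.61084135509096 251.11720367029565 186.4194153981017 -0.06808429636322717 [[-0.881, 0.327, -0.342, 0.921], [0.473, 0.619, -0.627, 0.568], [0.007, -0.714, -0.7, 0.752], [0.0, 0.0, 0.0, 1.0]]
53.73073667641825 256.92510428533996 193.47551308341204 -0.1157376509933889 [[-0.019, -0.996, 0.083, 0.516], [-1.0, 0.019, -0.002, -0.004], [0.0, -0.083, -0.997, 1.047], [0.0, 0.0, 0.0, 1.0]]
67.0284724740556 255.05426344204977 195.17809343815 -0.04637434308093463 [[0.379, 0.892, 0.248, 0.128], [0.925, -0.365, -0.103, 0.489], [-0.001, 0.268, -0.963, 0.374], [0.0, 0.0, 0.0, 1.0]]
{'clock': 0.15, 'joint_pos': array([1.18097362e+00, 2.41261630e-01, 4.03483417e-03, 1.33519165e+00,
       1.48300016e-05, 1.57081612e+00]), 'joint_vel': array([ 0.00164721, -0.00242609,  0.0047359 , -0.00106089, -0.00176481,
       -0.00153751]), 'tau': array([ 1.33842776e-03, -3.72634363e+01,  2.52638805e+01,  1.23677286e-02,
        9.16588397e-05,  1.75678480e-05]), 'eef_pos': array([0.18983805, 0.4620755 , 0.24760703]), 'tool_rot': array([ 8.30674978e-01,  5.56757059e-01, -6.77847826e-04,  4.45418045e-04]), 'ft_force': array([-0.0443245 , -0.18047915, -0.61124532]), 'ft_torque': array([-0.00971829,  0.00074417,  0.03156357]), 'grip_width': 0.08563058576971659}
```

View pics/t1.png

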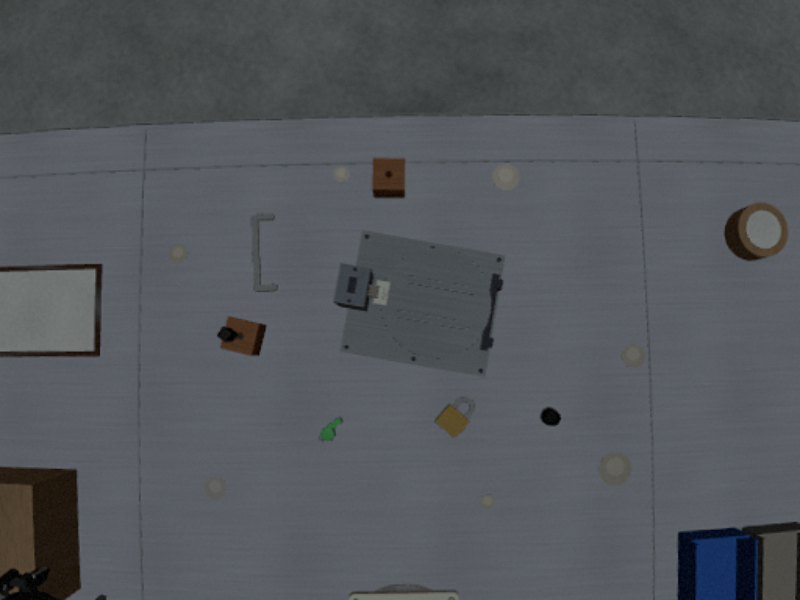

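View pics/s0.png

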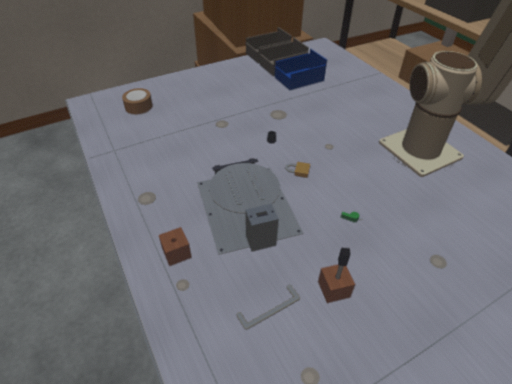

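Top view (800 px wide): the rod stands in the left-hand block (242,336), with its handle at (228,334). The look-alike block is at (389,178), the latch box at (353,286) with its slot at (352,285), the door pull at (262,253) and the whistle at (331,430). Next I measure these.

Run:
```python
from h import *
t=grab('top');s=grab('scene')
ct=t['color'];cs=s['color']
A=cv2.resize(ct[160:245,130:255,::-1],None,fx=6,fy=6,interpolation=cv2.INTER_CUBIC)  
B=cv2.resize(cs[200:310,230:370,::-1],None,fx=5,fy=5,interpolation=cv2.INTER_CUBIC)
cv2.imwrite('pics/ct.png',cv2.convertScaleAbs(A,alpha=1.8));cv2.imwrite('pics/cs.png',cv2.convertScaleAbs(B,alpha=1.5))
def comps(im,m,off):
    n,l,st,ce=cv2.connectedComponentsWithStats(m.astype('uint8'))
    return [(st[i].tolist(),ce[i].round(1).tolist()) for i in range(1,n) if st[i][4]>12]
r=ct.astype(int)
red=(r[:,:,0]>r[:,:,2]+30)&(r[:,:,0]>60); red[:, :110]=0
print('red',comps(ct,red,0))
blk=(r.sum(2)<75); blk[:130]=0;blk[290:]=0
print('blk',comps(ct,blk,0))
for u,v,z in [(228/800*512,334*.64,.145),(352*.64,285*.64,.1),(242*.64,336*.64,.055)]: print(onz(t,u,v,z))
```

```text
red [([239, 102, 20, 19, 363], [248.5, 111.0]), ([473, 130, 31, 34, 290], [487.5, 146.6]), ([141, 203, 25, 24, 327], [154.5, 214.4]), ([279, 259, 21, 21, 240], [289.0, 269.1])]
blk [([464, 135, 21, 31, 212], [470.9, 152.6]), ([48, 169, 17, 16, 59], [59.4, 173.1]), ([0, 171, 12, 2, 18], [6.2, 171.6]), ([216, 190, 20, 9, 32], [227.4, 195.2]), ([38, 208, 26, 19, 94], [56.9, 220.7]), ([139, 209, 15, 10, 83], [145.7, 213.8]), ([162, 208, 8, 19, 80], [165.5, 217.0]), ([24, 226, 13, 2, 17], [30.6, 226.6]), ([347, 261, 12, 11, 100], [351.9, 266.4])]
[0.54736239 0.26133722 0.145     ]
[0.62445407 0.0726865  0.1       ]
[0.54677401 0.26373629 0.055     ]
```

View pics/ct.png

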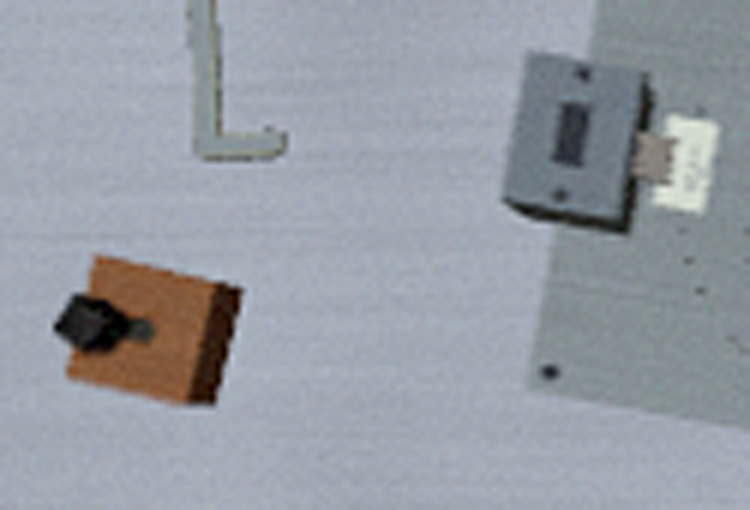

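View pics/cs.png

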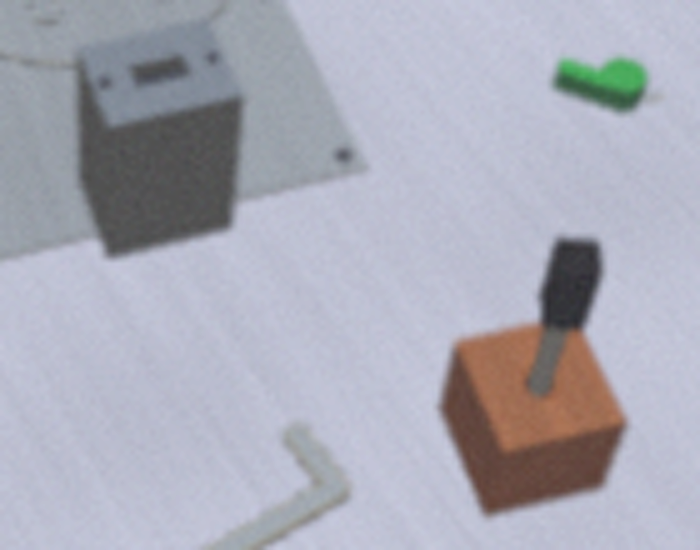

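Top crop: block top centre (142,330), handle top about (83,320), slot (571,134), box screws (583,74) and (560,194). Scene crop: slot (160,69), shank entering the hole at (540,390), handle top (578,245).

Run:
```python
from h import *
from scipy.spatial.transform import Rotation as R
t=grab('top');s=grab('scene')
T=lambda x,y,z:onz(t,130+(x+.5)/6-.5,160+(y+.5)/6-.5,z).round(4)
S=lambda x,y,z:onz(s,230+(x+.5)/5-.5,200+(y+.5)/5-.5,z).round(4)
print('slot',T(571,134,.1),S(160,69,.1))
a,b=T(583,74,.1),T(560,194,.1);print('screws',a,b,np.degrees(np.arctan2(*(a-b)[1::-1])))
c=[T(*p,.055) for p in((97,256),(215,285),(188,403),(68,377))]
print('stand',np.mean(c,0),c,[np.linalg.norm(c[i]-c[i-1]).round(4) for i in range(4)])
c=[S(*p,.055) for p in((456,343),(582,322),(625,423),(505,452))];print('stand S',np.mean(c,0))
print('handle',T(83,320,.145),S(578,241,.145))
o=telemetry.get_obs();r=R.from_quat(o['tool_rot']).as_matrix();print(r.round(3))
w=grab('wrist');M=np.linalg.inv(w['camera_from_world'])
print('cam in tool',r.T@(M[:3,3]-o['eef_pos']),(r.T@M[:3,:3]).round(2))
for n,p in(('above handle',(.547,.262,.25)),('slot',(.624,.073,.25))): print(n,r.T@(np.array(p)-o['eef_pos'])*1000)
```

```text
slot [0.6257 0.074  0.1   ] [0.6233 0.0733 0.1   ]
screws [0.651  0.0687 0.1   ] [0.6005 0.0789 0.1   ] -11.418984073424008
stand [0.547975 0.2682   0.055   ] [array([0.581 , 0.2884, 0.055 ]), array([0.5673, 0.2355, 0.055 ]), array([0.5157, 0.2476, 0.055 ]), array([0.5279, 0.3013, 0.055 ])] [np.float64(0.0546), np.float64(0.0546), np.float64(0.053), np.float64(0.0551)]
stand S [0.5466  0.27125 0.055  ]
handle [0.5495 0.2675 0.145 ] [0.5423 0.2638 0.145 ]
[[ 0.38   0.925 -0.   ]
 [ 0.925 -0.38  -0.   ]
 [-0.001  0.    -1.   ]]
cam in tool [ 0.00100766 -0.06715607 -0.12617321] [[ 1.    0.    0.  ]
 [-0.    0.96  0.27]
 [-0.   -0.27  0.96]]
above handle [-49.66127889 406.40997185  -1.87382678]
slot [-195.22788781  549.44967364   -1.79583591]
```

>>> {"name": "apply_moves", "arguments": {
  "moves": [
    [[-4.5,41,-2,0],[-4.5,41,-2,0],[-4.5,41,-2,0],[-4.5,41,-2,0],[-4.5,41,-2,0],[-4.5,41,-2,0],[-4.5,41,-2,0],[-4.5,41,-2,0],[-4.5,38,-2,0],[-4.5,38,-2,0]]
  ],
  "hand": 1
}}

```text
clock: 1.4
eef_pos: [0.5566, 0.2655, 0.2685]
tool_rot: [0.827, 0.562, 0.001, -0.001]
ft_force: [0.6, 0.7, 0.0]
grip_width: 0.0853
```

Run:
```python
from h import *
w=grab('wrist','w1.png');o=telemetry.get_obs();print(o['eef_pos'],o['joint_pos'],o['clock'])
print(proj(w,[.547,.269,.055]),proj(w,[.547,.267,.145]))
cv2.imwrite('pics/w1b.png',cv2.convertScaleAbs(cv2.resize(w['color'][:,:,::-1],(800,600)),alpha=1.6))
```

```text
[0.56175734 0.26185133 0.26774999] [ 0.43697453  0.47944627  0.40090614  1.48861299 -0.00170698  0.81949548] 1.45
[253.36910367 164.63238148] [250.99461612 182.33846443]
```

View pics/w1b.png

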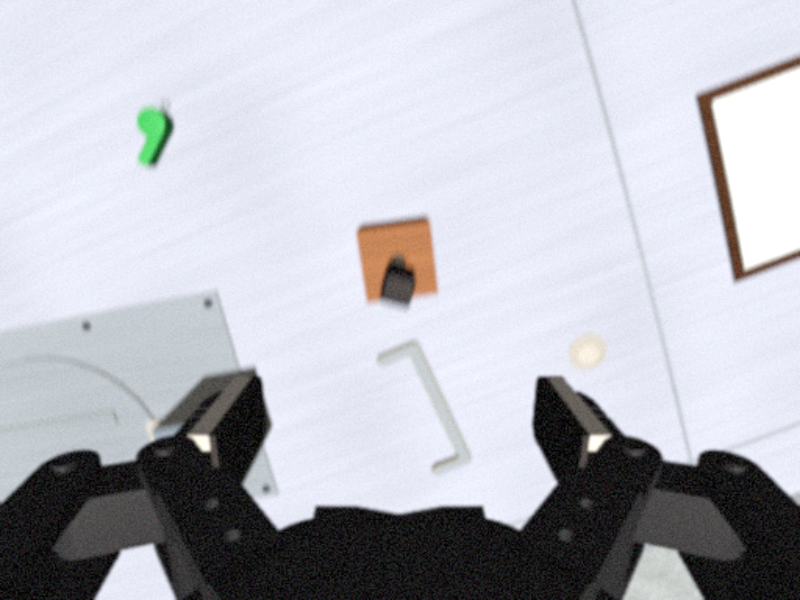

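Wrist view: the stand top is centred at (398,258) and the handle at (397,285). The door pull and box lie below them. I crop in for the handle yaw.

Run:
```python
from h import *
w=grab('wrist','w2.png');o=telemetry.get_obs();print(o['eef_pos'],o['tool_rot'])
c=w['color'][125:215,205:305,::-1]
cv2.imwrite('pics/w2c.png',cv2.convertScaleAbs(cv2.resize(c,None,fx=6,fy=6,interpolation=cv2.INTER_CUBIC),alpha=2.5,beta=10))
```

```text
[0.55910467 0.26354326 0.26748393] [ 8.28623190e-01  5.59805984e-01  8.94616358e-04 -2.61076585e-04]
```

View pics/w2c.png

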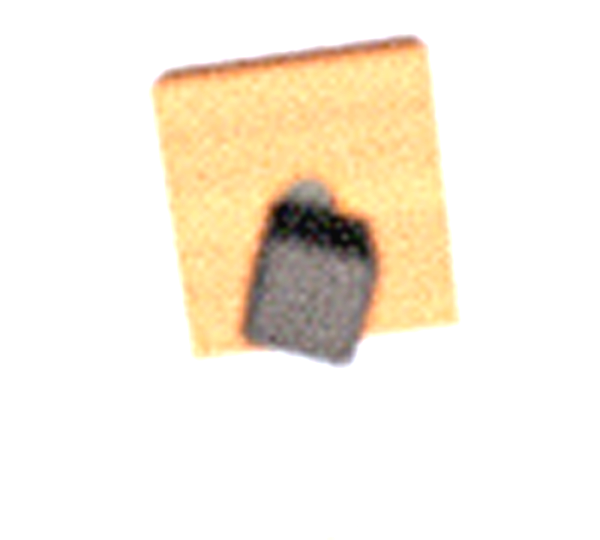

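Crop: handle top face corners about (268,238), (374,262), (350,360), (245,335). Stand top corners (155,88), (425,45), (457,322), (195,355).

Run:
```python
from h import *
from scipy.spatial.transform import Rotation as R
w=grab('wrist')
T=lambda p,z:onz(w,205+(p[0]+.5)/6-.5,125+(p[1]+.5)/6-.5,z)
h=[T(p,.145) for p in((268,238),(374,262),(350,360),(245,335))]
g=[T(p,.055) for p in((155,88),(425,45),(457,322),(195,355))]
for c in(h,g):
  print(np.mean(c,0).round(4),[(np.linalg.norm(c[i]-c[i-1]).round(4),np.degrees(np.arctan2(*(c[i]-c[i-1])[1::-1])).round(1)) for i in range(4)])
o=telemetry.get_obs();r=R.from_quat(o['tool_rot']).as_matrix();print(o['eef_pos'],r.round(3),np.degrees(np.arctan2(r[1,0],r[0,0])))
print(r.T@(np.mean(h,0)-o['eef_pos'])*1000)
```

```text
[0.5445 0.2719 0.145 ] [(np.float64(0.0147), np.float64(144.6)), (np.float64(0.0157), np.float64(55.2)), (np.float64(0.015), np.float64(-34.9)), (np.float64(0.0158), np.float64(-125.6))]
[0.5443 0.2723 0.055 ] [(np.float64(0.0531), np.float64(165.5)), (np.float64(0.0524), np.float64(77.0)), (np.float64(0.0546), np.float64(-14.1)), (np.float64(0.0527), np.float64(-104.5))]
[0.55701371 0.2648343  0.26747342] [[ 0.372  0.928 -0.001]
 [ 0.928 -0.372  0.002]
 [ 0.002 -0.002 -1.   ]] 68.19019829647672
[  1.70712482 -14.01305419 122.49760696]
```

>>> {"name": "apply_moves", "arguments": {
  "moves": [
    [[0.5,-4,0,4.5],[0,-4,0,4.5],[0,-4,0,4],[0,-1,8,0],[0,0,10,0],[0,0,10,0],[0,0,10,0],[0,0,10,0],[0,0,0,0],[0,0,0,0]]
  ]
}}

```text
clock: 2.55
eef_pos: [0.5395, 0.2738, 0.2128]
tool_rot: [0.886, 0.463, -0.003, -0.002]
ft_force: [0.1, 0.7, 0.5]
grip_width: 0.0854
```

```bash
cat > rel.py <<'E'
from h import *
import sys
from scipy.spatial.transform import Rotation as R
def rel(p):
    o=telemetry.get_obs();r=R.from_quat(o['tool_rot']).as_matrix()
    print('clk',o['clock'],'eef',o['eef_pos'].round(4),'yaw',np.degrees(np.arctan2(r[1,0],r[0,0])).round(1),'tilt',np.degrees(np.arccos(-r[2,2])).round(2),'F',o['ft_force'].round(1),'g',o['grip_width'].round(4),'\nto',p,(r.T@(np.array(p)-o['eef_pos'])*1000).round(1))
if __name__=='__main__': rel([float(x) for x in sys.argv[1:4]])
E
python3 - <<'E'
from rel import *
w=grab('wrist')
rel([.5455,.271,.123])
cv2.imwrite('pics/w3.png',cv2.convertScaleAbs(cv2.resize(w['color'][:,:,::-1],(800,600)),alpha=1.8))
print(proj(w,[.5455,.271,.145])*800/512)
E
```

```text
Traceback (most recent call last):
  File "rel.py", line 6, in rel
    print('clk',o['clock'],'eef',o['eef_pos'].round(4),'yaw',np.degrees(np.arctan2(r[1,0],r[0,0])).round(1),'tilt',np.degrees(np.arccos(-r[2,2])).round(2),'F',o['ft_force'].round(1),'g',o['grip_width'].round(4),'\nto',p,(r.T@(np.array(p)-o['eef_pos'])*1000).round(1))
                                                                                                                                                                                          ^^^^^^^^^^^^^^^^^^^^^
AttributeError: 'float' object has no attribute 'round'
```

```bash
sed -i "s/o\['grip_width'\].round(4)/round(o['grip_width'],4)/" rel.py
python3 - <<'E'
from rel import *
w=grab('wrist')
rel([.5455,.271,.123])
cv2.imwrite('pics/w3.png',cv2.convertScaleAbs(cv2.resize(w['color'][:,:,::-1],(800,600)),alpha=2.2))
print(proj(w,[.5455,.271,.145])*800/512)
E
```

```text
clk 2.65 eef [0.5396 0.2738 0.2132] yaw 55.2 tilt 0.42 F [-0.4 -0.   0.3] g 0.0853 
to [0.5455, 0.271, 0.123] [ 1.3  7.  90.1]
[398.93770252 348.15979573]
```

View pics/w3.png

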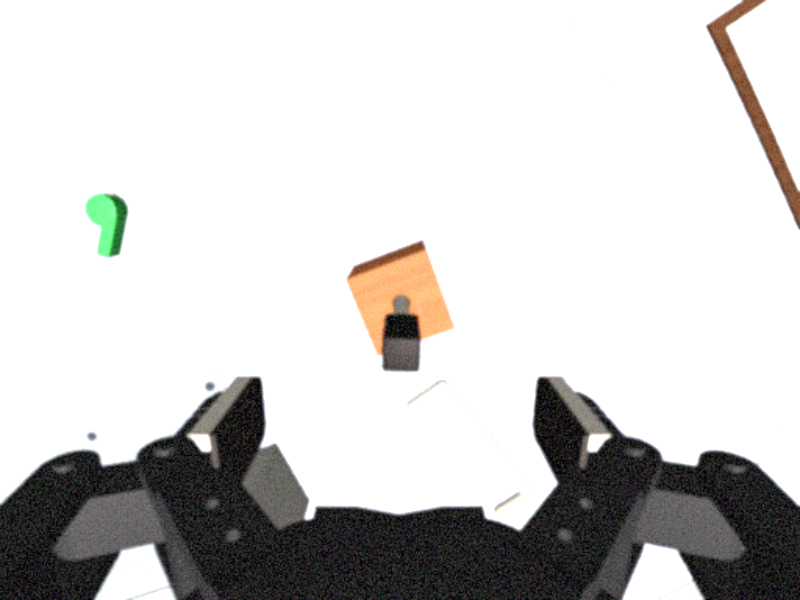

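Wrist view: the handle is square to the jaws, with its top centre at (402,353) against a predicted (399,348), so about 2 mm off. I descend with that correction.

>>> {"name": "apply_moves", "arguments": {
  "moves": [
    [[1,4,5,0],[1,4,10,0],[0.5,0.5,15,0],[0,0,15,0],[0,0,15,0],[0,0,10,0],[0,0,8,0],[0,0,6,0],[0,0,0,0],[0,0,0,0]]
  ]
}}

```text
clock: 3.65
eef_pos: [0.552, 0.2705, 0.1251]
tool_rot: [0.887, 0.462, -0.0, -0.002]
ft_force: [-0.6, 0.5, 0.4]
grip_width: 0.0856
```

Run:
```python
from rel import *
w=grab('wrist')
rel([.5475,.271,.123])
print(proj(w,[.5475,.271,.145]))
g=w['color'].max(2).astype(int); m=((g<60)&(np.arange(512)[None]>180)&(np.arange(512)[None]<330)&(np.arange(384)[:,None]<310)).astype('uint8')
n,l,st,ce=cv2.connectedComponentsWithStats(m)
print([(st[i].tolist(),ce[i].round(1).tolist()) for i in range(1,n) if st[i][4]>60])
cv2.imwrite('pics/w4.png',w['color'][:,:,::-1])
```

```text
clk 3.7 eef [0.552  0.2705 0.1251] yaw 55.1 tilt 0.2 F [-0.2  0.4  0.2] g 0.0855 
to [0.5475, 0.271, 0.123] [-2.2 -4.   2.1]
[246.88742446 273.94442715]
[([226, 222, 41, 72, 2647], [246.4, 260.0])]
```

>>> {"name": "apply_moves", "arguments": {
  "moves": [
    [[-2,-4,2,0],[0,0,0,0],[0,0,0,0],[0,0,0,0],[0,0,0,0],[0,0,0,0],[0,0,0,0],[0,0,0,0],[0,0,0,0],[0,0,0,0]]
  ]
}}

```text
clock: 4.7
eef_pos: [0.5484, 0.272, 0.1254]
tool_rot: [0.887, 0.463, 0.002, -0.002]
ft_force: [-1.0, -1.2, 0.1]
grip_width: 0.0858
```

>>> {"name": "apply_moves", "arguments": {
  "moves": [
    [[0,0,0,0],[0,0,0,0],[0,0,0,0],[0,0,0,0],[0,0,0,0],[0,0,0,0],[0,0,0,0],[0,0,0,0],[0,0,0,0],[0,0,0,0]]
  ],
  "hand": -1
}}

```text
clock: 5.7
eef_pos: [0.5479, 0.2712, 0.1255]
tool_rot: [0.887, 0.462, 0.001, -0.001]
ft_force: [-0.6, 1.1, 0.9]
grip_width: 0.017
```

```bash
python3 rel.py .5475 .271 .223
```

```text
clk 5.7 eef [0.5479 0.2712 0.1255] yaw 55.1 tilt 0.22 F [-0.6  1.1  0.9] g 0.017 
to [0.5475, 0.271, 0.223] [  0.   -0.3 -97.5]
```

>>> {"name": "apply_moves", "arguments": {
  "moves": [
    [[0,0,-5,0],[0,0,-10,0],[0,0,-15,0],[0,0,-15,0],[0,0,-15,0],[0,0,-15,0],[0,0,-15,0],[0,0,-15,0],[0,0,-15,0],[0,0,0,0]]
  ]
}}

```text
clock: 6.7
eef_pos: [0.5482, 0.2717, 0.2552]
tool_rot: [0.886, 0.463, 0.003, -0.002]
ft_force: [-0.0, 0.3, -2.0]
grip_width: 0.0173
```

```bash
python3 rel.py .6245 .0735 .245
```

```text
clk 6.7 eef [0.5482 0.2717 0.2552] yaw 55.1 tilt 0.43 F [-0.   0.3 -2. ] g 0.0173 
to [0.6245, 0.0735, 0.245] [-119.   175.9    9.3]
```

>>> {"name": "apply_moves", "arguments": {
  "moves": [
    [[-10,15,0,0],[-15,22,0,0],[-17,26,0,0],[-17,26,0,0],[-17,26,0,0],[-17,24,0,0],[-13,19,0,0],[-9,13,0,0],[-4,5,0,0],[0,0,0,0]]
  ]
}}

```text
clock: 7.7
eef_pos: [0.6257, 0.0585, 0.2469]
tool_rot: [0.887, 0.462, -0.002, -0.002]
ft_force: [-0.7, 0.5, -0.2]
grip_width: 0.0173
```

Run:
```python
from rel import *
grab('top');grab('top');w=grab('wrist');s=grab('scene');t=grab('top')
rel([.6245,.0735,.245])
for c in(w,s,t): print(proj(c,[.6245,.0735,.1]))
u,v=map(int,proj(w,[.6245,.0735,.1]));u2,v2=map(int,proj(s,[.6245,.0735,.12]))
A=w['color'][:,:,::-1];B=s['color'][v2-48:v2+48,u2-50:u2+50,::-1]
cv2.imwrite('pics/w5.png',cv2.convertScaleAbs(np.hstack([cv2.resize(A,(400,300)),cv2.resize(B,(400,300))*1]),alpha=1.5))
cv2.imwrite('pics/w5w.png',A);cv2.imwrite('pics/w5s.png',s['color'][:,:,::-1])
```

```text
clk 7.95 eef [0.6255 0.0609 0.2477] yaw 55.3 tilt 0.3 F [-0.5 -0.7 -0.9] g 0.0174 
to [0.6245, 0.0735, 0.245] [ 9.8 -8.   2.7]
[264.79645495 178.83301367]
[261.17981729 213.65470437]
[224.95707088 182.38813639]
```

View pics/w5.png

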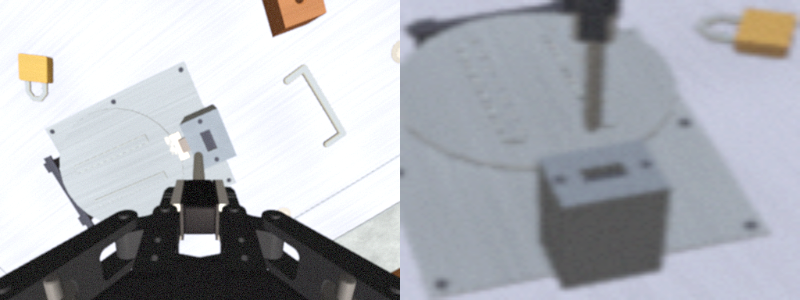

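Wrist half: slot at (208,141), about 1 px from where I predicted it. Scene half: rod nose at (593,128), slot at (604,171). I compute both precisely.

Run:
```python
from rel import *
w=grab('wrist');s=grab('scene')
for c,n in((w,'w'),(s,'s')):
    u,v=map(int,proj(c,[.6245,.0735,.1])); k=14
    g=cv2.cvtColor(c['color'],cv2.COLOR_RGB2GRAY)[v-k:v+k+1,u-k:u+k+1].astype(float)
    for th in(.5,.6,.7):
        m=(g<np.median(g)*th+0).astype('uint8')
        N,l,st,ce=cv2.connectedComponentsWithStats(m)
        for i in range(1,N):
            if st[i][4]>12: print(n,th,st[i].tolist(),onz(c,u-k+ce[i][0],v-k+ce[i][1],.1).round(4))
o=telemetry.get_obs();print(o['eef_pos'])
u2,v2=map(int,proj(s,[.6245,.0735,.12]))
e=o['eef_pos'];print('nose px pred',proj(s,[e[0],e[1],e[2]-.1155]),'seen',u2-50+193/4,v2-48+128/300*96)
rel([.6245,.0735,.245])
```

```text
w 0.6 [8, 2, 19, 26, 244] [0.6259 0.0745 0.1   ]
w 0.7 [7, 2, 20, 27, 301] [0.626  0.0744 0.1   ]
s 0.6 [11, 14, 8, 3, 13] [0.6245 0.0744 0.1   ]
s 0.6 [11, 25, 9, 4, 15] [0.6401 0.1056 0.1   ]
s 0.7 [10, 13, 10, 5, 32] [0.6243 0.0738 0.1   ]
s 0.7 [0, 17, 29, 12, 150] [0.6386 0.1022 0.1   ]
[0.62562287 0.06075015 0.24775504]
nose px pred [258.3345352 200.5364377] seen 259.25 199.96
clk 8.05 eef [0.6256 0.0608 0.2478] yaw 55.3 tilt 0.29 F [ 0.1  0.4 -2. ] g 0.0172 
to [0.6245, 0.0735, 0.245] [ 9.8 -8.2  2.8]
```

>>> {"name": "apply_moves", "arguments": {
  "moves": [
    [[3,-2,0,0],[4,-3,0,0],[4,-3,0,0],[0,0,6,0],[0,0,6,0],[0,0,6,0],[0,0,4,0],[0,0,0,0],[0,0,0,0],[0,0,0,0]]
  ]
}}

```text
clock: 9.05
eef_pos: [0.6244, 0.0774, 0.2232]
tool_rot: [0.885, 0.465, -0.002, -0.002]
ft_force: [-0.7, 0.4, -0.2]
grip_width: 0.0174
```

Run:
```python
from rel import *
w=grab('wrist');s=grab('scene')
rel([.6256,.0744,.2255])
e=telemetry.get_obs()['eef_pos']
A=w['color'][130:250,210:330,::-1]
u,v=map(int,proj(s,[.6256,.0744,.1]));print(u,v,proj(s,[e[0],e[1],e[2]-.1155]),proj(w,[e[0],e[1],e[2]-.1155]),proj(w,[.6256,.0744,.1]))
B=s['color'][v-30:v+30,u-30:u+30,::-1]
f=lambda x:cv2.resize(x,(400,400),interpolation=cv2.INTER_CUBIC)
cv2.imwrite('pics/w6.png',cv2.convertScaleAbs(np.hstack([f(A),f(B)]),alpha=1.5))
```

```text
clk 9.15 eef [0.6245 0.0774 0.2234] yaw 55.4 tilt 0.33 F [-0.3 -0.  -1.3] g 0.0176 
to [0.6256, 0.0744, 0.2255] [-1.9  2.6 -2.2]
260 214 [262.12295051 212.50734517] [253.7635937  196.22122162] [251.70402906 196.72510189]
```

View pics/w6.png

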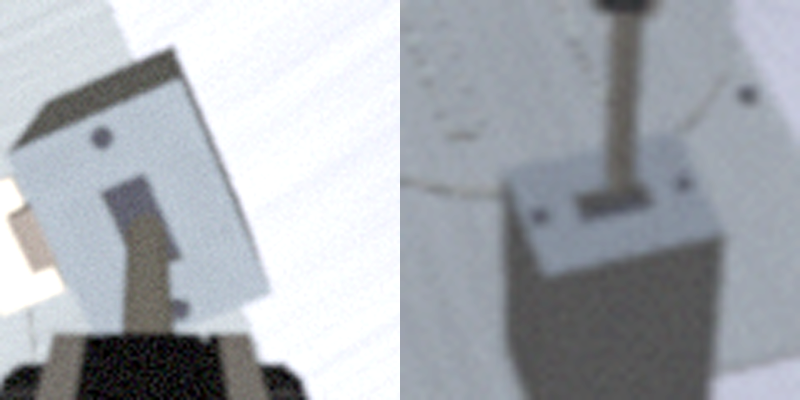

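Wrist half: the slot is centred at (140,223), exactly where predicted, and the nose sits about 2-3 mm off towards the robot's left. I apply the fine correction.

>>> {"name": "apply_moves", "arguments": {
  "moves": [
    [[-1.6,2.2,0,0],[0,0,0,0],[0,0,0,0],[0,0,0,0],[0,0,0,0],[0,0,0,0],[0,0,0,0],[0,0,0,0],[0,0,0,0],[0,0,0,0]]
  ]
}}

```text
clock: 10.15
eef_pos: [0.6259, 0.0746, 0.2243]
tool_rot: [0.885, 0.465, -0.001, -0.002]
ft_force: [0.4, 0.3, -1.5]
grip_width: 0.017
```

```bash
python3 rel.py .6256 .0744 .2155
```

```text
clk 10.15 eef [0.6259 0.0746 0.2243] yaw 55.4 tilt 0.25 F [ 0.4  0.3 -1.5] g 0.017 
to [0.6256, 0.0744, 0.2155] [-0.4 -0.1  8.8]
```

>>> {"name": "apply_moves", "arguments": {
  "moves": [
    [[0,0,1.5,0],[0,0,1.5,0],[0,0,1.5,0],[0,0,1.5,0],[0,0,1.5,0],[0,0,1.5,0],[0,0,1.5,0],[0,0,1,0],[0,0,1,0],[0,0,0,0]]
  ]
}}

```text
clock: 11.15
eef_pos: [0.6257, 0.0747, 0.2103]
tool_rot: [0.885, 0.465, -0.001, -0.002]
ft_force: [-1.0, 0.4, -1.0]
grip_width: 0.0171
```

```bash
python3 rel.py .6256 .0744 .2005
```

```text
clk 11.15 eef [0.6257 0.0747 0.2103] yaw 55.4 tilt 0.28 F [-1.   0.4 -1. ] g 0.0171 
to [0.6256, 0.0744, 0.2005] [-0.3  0.1  9.8]
```

>>> {"name": "apply_moves", "arguments": {
  "moves": [
    [[0,0,1.5,0],[0,0,1.5,0],[0,0,1.5,0],[0,0,1.5,0],[0,0,1.5,0],[0,0,1.5,0],[0,0,1.5,0],[0,0,1,0],[0,0,0.5,0],[0,0,0,0]]
  ]
}}

```text
clock: 12.15
eef_pos: [0.6256, 0.0747, 0.1972]
tool_rot: [0.885, 0.465, -0.001, -0.002]
ft_force: [-0.0, 0.2, -0.5]
grip_width: 0.0173
```

>>> {"name": "apply_moves", "arguments": {
  "moves": [
    [[0,0,1,0],[0,0,1,0],[0,0,1,0],[0,0,1,0],[0,0,0.5,0],[0,0,0,0],[0,0,0,0],[0,0,0,0],[0,0,0,0],[0,0,0,0]]
  ]
}}

```text
clock: 13.15
eef_pos: [0.6257, 0.0747, 0.195]
tool_rot: [0.885, 0.465, -0.0, -0.002]
ft_force: [-0.9, -0.6, 2.1]
grip_width: 0.0172
```

>>> {"name": "apply_moves", "arguments": {
  "moves": [
    [[0,0,1,0],[0,0,1,0],[0,0,1,0],[0,0,1,0],[0,0,1,0],[0,0,1,0],[0,0,1,0],[0,0,1,0],[0,0,1,0],[0,0,1,0]]
  ]
}}

```text
clock: 14.15
eef_pos: [0.6256, 0.0746, 0.1891]
tool_rot: [0.885, 0.465, 0.002, -0.001]
ft_force: [-2.3, -1.1, 6.5]
grip_width: 0.0173
```

```bash
python3 rel.py .6256 .0744 .187
```

```text
clk 14.15 eef [0.6256 0.0746 0.1891] yaw 55.4 tilt 0.22 F [-2.3 -1.1  6.5] g 0.0173 
to [0.6256, 0.0744, 0.187] [-0.2  0.2  2.1]
```

>>> {"name": "apply_moves", "arguments": {
  "moves": [
    [[0,0,1,0],[0,0,1,0],[0,0,1,0],[0,0,0.5,0],[0,0,0.5,0],[0,0,0.5,0],[0,0,0.5,0],[0,0,0.5,0],[0,0,0.5,0],[0,0,0.5,0]]
  ]
}}

```text
clock: 15.15
eef_pos: [0.625, 0.0745, 0.1887]
tool_rot: [0.885, 0.465, 0.004, -0.0]
ft_force: [-2.7, -0.1, 6.1]
grip_width: 0.0176
```

Run:
```python
from rel import *
rel([.6256,.0744,.187])
a=cv2.imread('pics/s0.png').astype(int);s=grab('scene','s7.png')['color'][:,:,::-1].astype(int)
d=np.abs(a-s).sum(2)>90; print('changed px in funnel area',d[160:210,195:285].sum())
```

```text
clk 15.15 eef [0.625  0.0745 0.1887] yaw 55.4 tilt 0.45 F [-2.7 -0.1  6.1] g 0.0176 
to [0.6256, 0.0744, 0.187] [0.2 0.6 1.7]
changed px in funnel area 1212
```

>>> {"name": "apply_moves", "arguments": {
  "moves": [
    [[0,0,1,0],[0,0,1.2,0],[0,0,1.4,0],[0,0,1.5,0],[0,0,1.5,0],[0,0,1.5,0],[0,0,1.5,0],[0,0,1.5,0],[0,0,1.5,0],[0,0,1.5,0]]
  ]
}}

```text
clock: 16.2
eef_pos: [0.6242, 0.0744, 0.1874]
tool_rot: [0.885, 0.465, 0.008, 0.002]
ft_force: [-3.4, -0.7, 10.5]
grip_width: 0.017
```

Run:
```python
from rel import *
rel([.6256,.0744,.187])
a=cv2.imread('pics/s7.png').astype(int);s=grab('scene','s8.png')['color'][:,:,::-1].astype(int)
d=np.abs(a-s).sum(2)>90; print('changed px vs previous',d[130:210,195:285].sum())
```

```text
clk 16.2 eef [0.6242 0.0744 0.1874] yaw 55.4 tilt 0.97 F [-3.4 -0.7 10.5] g 0.017 
to [0.6256, 0.0744, 0.187] [0.8 1.1 0.4]
changed px vs previous 1000
```

Run:
```python
from h import *
s=cv2.imread('pics/s7.png');s2=grab('scene')['color'][:,:,::-1]
cv2.imwrite('pics/s9.png',np.hstack([cv2.resize(x[110:290,180:360],(400,400)) for x in(s,s2)]))
```

```text
(no output)
```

View pics/s9.png

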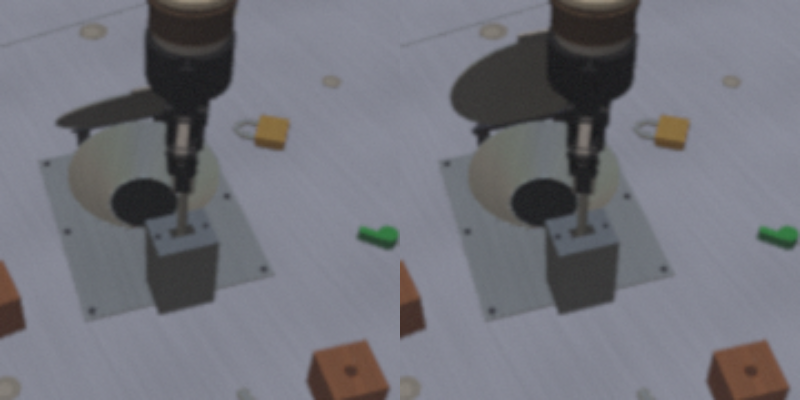

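The lid has swung fully open: the right half shows it raised behind the arm and the funnel uncovered. I retract the rod straight up.

>>> {"name": "apply_moves", "arguments": {
  "moves": [
    [[0,0,-2,0],[0,0,-4,0],[0,0,-8,0],[0,0,-9,0],[0,0,-9,0],[0,0,-9,0],[0,0,-9,0],[0,0,-9,0],[0,0,-5,0],[0,0,0,0]]
  ]
}}

```text
clock: 17.3
eef_pos: [0.6238, 0.0743, 0.2553]
tool_rot: [0.885, 0.465, 0.008, 0.002]
ft_force: [-0.7, -0.3, -1.4]
grip_width: 0.0171
```

```bash
python3 rel.py .5479 .2712 .245
```

```text
clk 17.3 eef [0.6238 0.0743 0.2553] yaw 55.4 tilt 0.98 F [-0.7 -0.3 -1.4] g 0.0171 
to [0.5479, 0.2712, 0.245] [ 118.9 -174.4   10. ]
```

>>> {"name": "apply_moves", "arguments": {
  "moves": [
    [[10,-15,0,0],[15,-22,0,0],[17,-25,0,0],[17,-25,0,0],[17,-25,0,0],[15,-22,0,0],[11,-16,0,0],[7,-10,0,0],[3,-4,0,0],[0,0,0,0]]
  ]
}}

```text
clock: 18.3
eef_pos: [0.5437, 0.2718, 0.2508]
tool_rot: [0.885, 0.466, 0.005, -0.0]
ft_force: [0.6, -0.2, -1.3]
grip_width: 0.0175
```

>>> {"name": "apply_moves", "arguments": {
  "moves": [
    [[0,0,0,0],[0,0,0,0],[0,0,4,0],[0,0,6,0],[0,0,8,0],[0,0,8,0],[0,0,8,0],[0,0,8,0],[0,0,0,0],[0,0,0,0]]
  ]
}}

```text
clock: 19.3
eef_pos: [0.5451, 0.2676, 0.2032]
tool_rot: [0.886, 0.463, 0.003, 0.0]
ft_force: [0.1, -0.5, -1.5]
grip_width: 0.0174
```

```bash
python3 rel.py .5479 .2712 .055
```

```text
clk 19.3 eef [0.5451 0.2676 0.2032] yaw 55.1 tilt 0.34 F [ 0.1 -0.5 -1.5] g 0.0174 
to [0.5479, 0.2712, 0.055] [  3.9  -0.2 148.3]
```

>>> {"name": "apply_moves", "arguments": {
  "moves": [
    [[2,0,0,0],[1.5,0,0,0],[0,0,4,0],[0,0,5,0],[0,0,5,0],[0,0,5,0],[0,0,2,0],[0,0,0,0],[0,0,0,0],[0,0,0,0]]
  ]
}}

```text
clock: 20.3
eef_pos: [0.5478, 0.2712, 0.1812]
tool_rot: [0.886, 0.463, 0.004, 0.0]
ft_force: [0.5, -0.2, -1.8]
grip_width: 0.0169
```

Run:
```python
from rel import *
w=grab('wrist');s=grab('scene')
rel([.5479,.2712,.055])
A=w['color'][130:250,190:310,::-1]
u,v=map(int,proj(s,[.5479,.2712,.055]))
B=s['color'][v-35:v+25,u-30:u+30,::-1]
f=lambda x:cv2.resize(x,(400,400),interpolation=cv2.INTER_CUBIC)
cv2.imwrite('pics/w10.png',cv2.convertScaleAbs(np.hstack([f(A),f(B)]),alpha=1.7))
```

```text
clk 20.4 eef [0.5479 0.2713 0.1814] yaw 55.2 tilt 0.46 F [-0.3  0.4 -2.1] g 0.0173 
to [0.5479, 0.2712, 0.055] [ -0.9  -0.5 126.4]
```

View pics/w10.png

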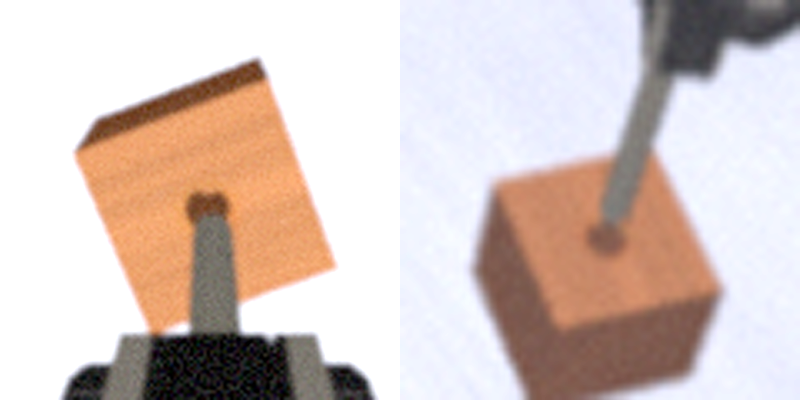

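The nose hangs about 10 mm above the hole and lined up with it. I lower it gently.

>>> {"name": "apply_moves", "arguments": {
  "moves": [
    [[-0.6,-0.4,1,0],[0,0,2,0],[0,0,2.5,0],[0,0,2.5,0],[0,0,2.5,0],[0,0,2.5,0],[0,0,2.5,0],[0,0,2.5,0],[0,0,2,0],[0,0,0,0]]
  ]
}}

```text
clock: 21.4
eef_pos: [0.5473, 0.271, 0.1596]
tool_rot: [0.886, 0.463, 0.004, 0.0]
ft_force: [0.4, -0.3, -1.2]
grip_width: 0.017
```

```bash
python3 rel.py .5479 .2712 .055
```

```text
clk 21.4 eef [0.5473 0.271  0.1596] yaw 55.2 tilt 0.46 F [ 0.4 -0.3 -1.2] g 0.017 
to [0.5479, 0.2712, 0.055] [ -0.2  -0.  104.6]
```

In the hole by about 11 mm, with no contact force. Home is at about z 0.1255, so 34 mm more.

>>> {"name": "apply_moves", "arguments": {
  "moves": [
    [[0,0,2,0],[0,0,3,0],[0,0,4,0],[0,0,4,0],[0,0,4,0],[0,0,4,0],[0,0,3,0],[0,0,2,0],[0,0,1,0],[0,0,0,0]]
  ]
}}

```text
clock: 22.4
eef_pos: [0.5474, 0.2711, 0.1299]
tool_rot: [0.886, 0.463, 0.004, 0.0]
ft_force: [1.0, -0.7, 0.1]
grip_width: 0.0169
```

>>> {"name": "apply_moves", "arguments": {
  "moves": [
    [[0,0,1,0],[0,0,1,0],[0,0,1,0],[0,0,1,0],[0,0,1,0],[0,0,1,0],[0,0,0.5,0],[0,0,0,0],[0,0,0,0],[0,0,0,0]]
  ]
}}

```text
clock: 23.4
eef_pos: [0.5476, 0.271, 0.1255]
tool_rot: [0.886, 0.463, 0.005, 0.0]
ft_force: [-0.5, -0.9, 0.9]
grip_width: 0.0173
```

```bash
python3 rel.py .5479 .2712 .1255
```

```text
clk 23.4 eef [0.5476 0.271  0.1255] yaw 55.2 tilt 0.55 F [-0.5 -0.9  0.9] g 0.0173 
to [0.5479, 0.2712, 0.1255] [ 0.3  0.1 -0. ]
```

Home at the original height with light bottom contact. I open the gripper, then lift.

>>> {"name": "apply_moves", "arguments": {
  "moves": [
    [[0,0,0,0],[0,0,0,0],[0,0,0,0],[0,0,0,0],[0,0,0,0],[0,0,0,0],[0,0,0,0],[0,0,0,0],[0,0,0,0],[0,0,0,0]]
  ],
  "hand": 1
}}

```text
clock: 24.4
eef_pos: [0.5487, 0.2717, 0.1253]
tool_rot: [0.886, 0.463, 0.006, 0.0]
ft_force: [-0.2, -0.5, 0.9]
grip_width: 0.0854
```

>>> {"name": "apply_moves", "arguments": {
  "moves": [
    [[0,0,-4,0],[0,0,-8,0],[0,0,-12,0],[0,0,-15,0],[0,0,-15,0],[0,0,-15,0],[0,0,-15,0],[0,0,-15,0],[0,0,-15,0],[0,0,0,0]]
  ]
}}

```text
clock: 25.4
eef_pos: [0.5484, 0.2716, 0.2535]
tool_rot: [0.886, 0.463, 0.01, 0.0]
ft_force: [0.6, -0.8, 0.8]
grip_width: 0.0853
```

Run:
```python
from rel import *
s=grab('scene');rel([.5479,.2712,.1255])
cv2.imwrite('pics/s11.png',cv2.resize(s['color'][90:330,150:400,::-1],(750,600)) if 0 else cv2.resize(s['color'][90:330,130:430,::-1],(750,600)))
```

```text
clk 25.45 eef [0.548  0.2714 0.2523] yaw 55.2 tilt 1.07 F [-0.7  0.2  0.1] g 0.0851 
to [0.5479, 0.2712, 0.1255] [ -2.3  -1.2 126.7]
```

View pics/s11.png

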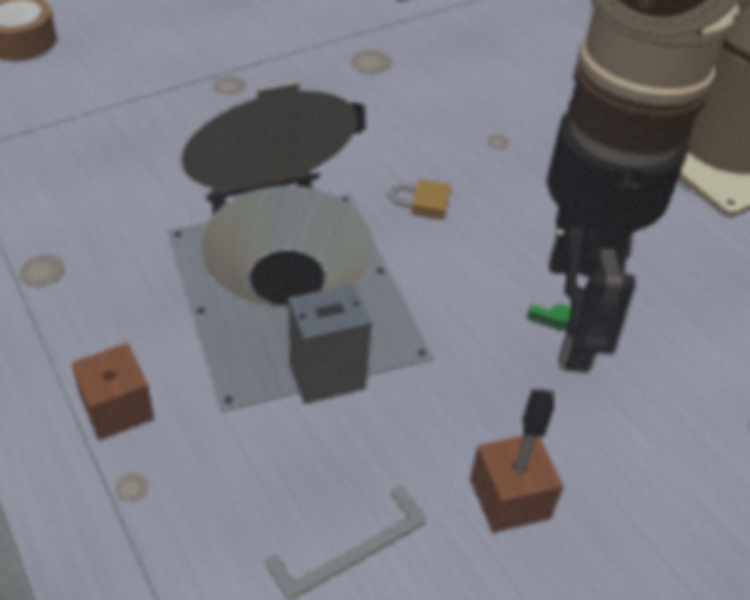

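```bash
python3 -c "
from h import *
print(workorder.job_done())"
```

```text
the job is handed in; nothing more can be done
None
```

The lid is open and the rod is back in its stand with the gripper clear. I handed the job in at about 25.5 s of the 64 s allowed; no verdict was reported.

- **Tab and lid:** I took the rod from the left-hand stand, lowered it through the slot and met the tab about 20 mm below the mouth. I pressed about 8 mm further. The highest wrist reading between moves was 10.5 N (limit 25 N), though force within a move was not logged. The lid was already swinging up at about 9 N or less. I pressed a little more before I had confirmed that, so the tab probably went to or near its hard stop.
- **Rod:** On return, the gripper was at the same height as when it first gripped the rod (0.1255 m), with only light contact at the bottom. I then let go and lifted clear.
- **Last picture:** The lid stands fully open and the rod stands upright in its stand. The padlock, whistle and door pull look where they were. The chair cap is out of view behind the lid, and the arm never went near it.
- **Disagreements:** Position estimates from the different cameras differed by 2–4 mm, and I settled them with closer wrist-camera views. The tool tilted about 1° from vertical while pressing and again after the final lift.

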